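# Tip a sample jar and show its label to the document camera

## Robot

A 7-joint arm with a two-finger parallel gripper is mounted at the origin on a cart in front of the work surface, level with it; the furniture and walls round the work are solid. World frame = base frame: x ahead of the robot, y to its left, z up, the work surface at z = 0. Lengths are in m, angles in rad, forces in N, time in s.
With the tool pointing down it reaches from about 0.425 to 0.925 m from the base axis. Payload 6.8 kg.
Tool frame: the origin (TCP) lies between the finger pads; the fingertips stand r.tip_extent ahead of it and the grasp point (between the pads) lies 5 mm behind it (r.tip_extent is the distance from the TCP to the fingertips, in m); y points along the fingers, x is the direction in which the jaws open and shut, and the axes are right-handed (so a half turn about y gives the same grasp; the last joint's range is limited). The gripper opens to 85 mm and grips with 20 to 120 N. Pads are 22 mm wide; open, the fingers measure 114 mm over their backs; the gripper's body (76 mm by 85 mm) begins 54 mm behind the grasp point. The pads swing forward as they close: fully open they stand 13 mm farther back than shut.
Start: joints at [-1.35, 0.477, 0.022, 1.555, -0.011, 1.109, -0.083], TCP at [0.218, 0.639, 0.245] pointing down, gripper open.
Joint ranges: [-2.96, 2.96], [-0.34, 2.1], [-1.41, 1.46], [0.24, 2.44], [-1.37, 4.51], [0.17, 1.92], [-2.96, 2.96]. Speed limits (rad/s): [2.39, 2.39, 3.14, 3.14, 3.14, 3.14, 3.14].

## Interface

Orientations are given as a rotation vector (axis times angle).
In Python, from bench import r gives the robot as it stands.
- The arm moves only by the tool send_rows, never from a script. Its argument "plan" is a list of rows, each a list of 5 numbers: the shift along the tool's x, y, z in cm, then the turn about the tool's y in degrees, then the opening, from 0 (shut) to 1 (fully open). In form: [[dx, dy, dz, spin, grip], ...]. A call has 1 to 12 rows; each row shifts and turns the commanded pose from where the row before left it, along the tool's axes as they then stand; what a row does not reach is not made up. A row lasts 1/8 s, in which the tool goes at most 62.5 mm and 10.7 degrees, less where a joint would pass 70% of its speed; a pose out of reach is approached as far as the arm can. A call is refused whole if a number of a shift passes 6.25 or a number of a turn 10.7, either way. A call with a gripper value outside its range is refused whole. The fingers move at their own pace and stop on an object; "force" is the grip in N (left out, the last holds). Time passes only in rows, so rows that do not move let the fingers close. It gives the time, the measured TCP pose, the force and the opening at its end, in the units of the state.
- r.get_obs(): the state, without advancing time (a new reading comes with each control period).
- r.grab_frame(name): name is "side" or "top"; returns a dict with "image" (384x512x3 uint8, red, green, blue), "camera_matrix" (3x3 intrinsics, pixels), "cam_to_world" (4x4, takes a point from camera to world coordinates). Camera axes: x right, y down, z forward; pixel columns grow to the right and rows downward; lengths in m; the calibration is good to about 2 mm. A picture is of the moment at which its call begins. There is no depth.
- r.hand_in(): hands the job in, once; it reports no verdict.
Trained networks look in the newest picture that a camera, given by its name, has taken for a name from the list of things; names that differ only in an ending like _2 or _b are one class to them, and where a whole thing is asked for, a point or a joint stands for the part that bears it (a point fixed in the world has none). Each returns a list of dicts, best first, with "p" (0 to 1); they miss things now and then, are a little off and sometimes report something else, mostly with a low value. They report only what shows in the picture. A call takes as long as a camera call. They do not tell look-alikes from the thing itself.
- r.recognise(camera, target): "rect" ([left, top, right, bottom] in pixels, round what is visible of it).
The state is a dict: "clock": time; "joints": joint angles; "qvel": joint speeds; "tau": joint torques, N m; "tcp_pos": TCP position; "orientation": TCP orientation; "contact_force": force on the tool from outside, world axes, zero at the start; "moment": the same for the moment, N m; "grip_width": finger opening in m.
Only numpy, scipy, OpenCV 4.12 (cv2) and the standard library are available. Lean on these libraries where they do the work, as an engineer would, in place of code of your own. Each camera call takes 0.05 s, during which the arm holds its last target.

## Task

Take the red-capped sample jar out of the wooden stand, tip it in the air to about 45 degrees for a second so that the class sees its contents are set fast, and bring it upright again. Then hold it up, upright, centred level with the lens of the document camera, 15 cm in front of it, with the jar's label squarely facing the lens, and finish there, still holding it. Do not touch the camera or disturb anything else on the table, and never tip the jar on its side.

Things in the scene. Friction and masses are not known exactly. Their poses are not given: they have to be found in the camera images.
- jar_1_mid (a point): closed screw-cap sample jar with a RED cap (cap fixed on): clear body 41 mm across, cap 44 mm across and 14 mm high at the top, 64 mm high in all, 80 g. This point is on its axis, half-way up (32 mm above its underside); z points up to the cap. The jar to show. Its white label with a green band (spans about 140 degrees) is centred on the -x axis of this frame; it sits 10 mm deep.
- jar_2_mid (a point): closed screw-cap sample jar with a BLUE cap (cap fixed on): clear body 41 mm across, cap 44 mm across and 14 mm high at the top, 64 mm high in all, 80 g. This point is on its axis, half-way up (32 mm above its underside); z points up to the cap. A bystander, leave it in its seat.
- jar_3_mid (a point): closed screw-cap sample jar with a WHITE cap (cap fixed on): clear body 41 mm across, cap 44 mm across and 14 mm high at the top, 64 mm high in all, 80 g. This point is on its axis, half-way up (32 mm above its underside); z points up to the cap. A bystander, leave it in its seat.
- jar_stand: light wooden block fixed to the table, 84 x 290 x 22 mm (x, y, z), with three round seats 45 mm across and 10 mm deep, 95 mm apart along its y axis, a jar in each; origin at the middle of its underside, z up
- lens (a point): centre of the front glass of the document camera (white head on a grey post and round grey foot of 65 mm radius, 222 mm high in all, fixed to the table). The lens is 200 mm above the table and looks level, along the +x axis of this frame; z is up
- show_point (a point): the point in the air 150 mm straight in front of the lens (along its +x), at the lens's height of 200 mm, where the middle of the jar is to be held; same axes as the lens: x leads away from the lens
- ph_meter: hand pH meter, grey box 148 x 64 x 27 mm with black cable on top, a bystander; origin at its underside
- timer: white digital timer 24 x 62 x 56 mm standing on edge, a bystander; origin at its underside
- petri_2: closed petri dish with orange-brown film, 88 mm across, 12 mm high, a bystander; origin at its underside
- beaker: glass beaker 100 mm across, 116 mm high, a bystander; origin at its underside
- marker_blue: blue-capped marker 137 x 18 x 19 mm lying on the table, a bystander; origin at its underside
- glue_stick: standing glue stick with blue cap, 26 mm across, 94 mm high, a bystander; origin at its underside
- jar_label (a point): centre of the red-capped jar's label, on the side of the jar 21 mm out from its axis and 24 mm above its underside; same axes as the jar
- doc_camera: the document camera itself, origin on the table under the centre of its foot; its lens looks along +x
There are look-alikes about, which are no part of the job. Of the things that look like the part that bears jar_3_mid, the middle-sized one is meant.

How it is judged:
On the way, in this order (a step that is already met when the one before it is completed fails the run):
1. the red-capped jar is held in the air tipped to about 45 degrees (33 to 57) (height (world z) of jar_1_mid above 0.1 m and angle between jar_1_mid's own z axis and vertical between 0.58 and 1 rad and contact force between the fingers and jar_1 above 0.5 N), for 0.5 s.
2. the jar is upright again, still in the air (height (world z) of jar_1_mid above 0.1 m and angle between jar_1_mid's own z axis and vertical below 0.15 rad and contact force between the fingers and jar_1 above 0.5 N), for 0.2 s.
At the end, for the whole second after the job is handed in: The red-capped jar is held still in the fingers, its middle within 25 mm of the point 150 mm straight in front of the lens, upright within 8 degrees, label facing the lens within 23 degrees; other jars upright, they and all bystanders within 20 mm of where they stood (distance between jar_1_mid and show_point below 0.025 m and angle between jar_1_mid's own z axis and vertical below 0.14 rad and angle between the x axis of jar_1_mid and the x axis of lens, either way round below 0.4 rad and x of jar_label in the frame of show_point below 0 m and contact force between the fingers and jar_1 above 0.5 N and linear speed of jar_1 below 0.03 m/s and angular speed of jar_1 below 0.3 rad/s and distance of each of jar_2_mid, jar_3_mid, ph_meter, timer, petri_2, beaker, marker_blue, glue_stick from where it was at the start of the episode below 0.02 m and angle between each of jar_2_mid, jar_3_mid's own z axis and vertical below 0.15 rad); the arm keeps its last pose, push and grip.
It fails at once if the document camera is pushed (contact force between doc_camera and anything else above 3 N).
It fails at once if the jar is tipped past 70 degrees (angle between jar_1_mid's own z axis and vertical above 1.22 rad).
It fails at once if another jar or a bystander is disturbed (distance of any of jar_2_mid, jar_3_mid, ph_meter, timer, petri_2, beaker, marker_blue, glue_stick from where it was at the start of the episode above 0.03 m).
It also fails if it takes over 38 s, if anything falls off the work surface, if the arm or the gripper's body presses on something with over 40 N, if the wrist force passes 120 N, or if a joint passes its speed limit or range.

## Working session

There is one attempt and no reset: what is moved stays moved. The work goes in short steps, Python scripts to look and compute and a tool call to move; the robot and the scene stay as the last step left them, time stands still between calls to the robot, and variables do not carry over. Pictures are saved under pics/ and viewed, and the job is handed in when it is done.

Besides the shell and the picture viewer there is one more tool, called after "Call:" in YAML: its name, and indented under it one key for each argument. send_rows: Moves the arm, as the interface text tells. Its arguments: {"type":"object","properties":{"plan":{"type":"array","items":{"type":"array","items":{"type":"number"}}},"force":{"type":"number"}},"required":["plan"]}

```bash
ls; mkdir -p pics; cat > h.py <<'E'
import numpy as np,cv2
from bench import r
def grab(n,f):
    d=r.grab_frame(n); cv2.imwrite('pics/'+f,cv2.cvtColor(d['image'],cv2.COLOR_RGB2BGR)); return d
def ray(d,u,v):
    K=np.array(d['camera_matrix']);T=np.array(d['cam_to_world'])
    x=np.linalg.solve(K,[u,v,1.]); w=T[:3,:3]@x; return T[:3,3],w/np.linalg.norm(w)
def onz(d,u,v,z):
    o,w=ray(d,u,v); return o+w*(z-o[2])/w[2]
def proj(d,p):
    K=np.array(d['camera_matrix']);T=np.linalg.inv(np.array(d['cam_to_world']))
    c=T[:3,:3]@np.array(p)+T[:3,3]; q=K@c; return q[:2]/q[2]
def tri(a,b):
    (o1,w1),(o2,w2)=a,b
    A=np.stack([w1,-w2],1); s=np.linalg.lstsq(A,o2-o1,rcond=None)[0]
    p,q=o1+w1*s[0],o2+w2*s[1]; return (p+q)/2,np.linalg.norm(p-q)
E
python3 - <<'E'
from h import *
np.set_printoptions(precision=4,suppress=True)
print(r.get_obs(),r.tip_extent)
for n in('side','top'):
    d=grab(n,n+'0.png'); print(n,d['camera_matrix'],d['cam_to_world'])
    for t in('jar_1_mid','lens','doc_camera','jar_stand','jar_label','ph_meter','timer','beaker','glue_stick'):
        print(t,[( [round(x) for x in e['rect']],round(e['p'],2)) for e in r.recognise(n,t)])
E
```

```text
pics
{'clock': 0.0, 'joints': array([-1.3501,  0.4778,  0.0224,  1.5565, -0.0115,  1.1093, -0.0831]), 'qvel': array([ 0.0009,  0.0012,  0.0005, -0.0007, -0.    , -0.0005, -0.001 ]), 'tau': array([  0.0003, -59.6457,   1.6075, -28.12  ,   0.0123,   0.0093,
        -0.    ]), 'tcp_pos': array([0.2178, 0.6383, 0.2443]), 'orientation': array([-1.3482, -0.9627,  0.965 ]), 'contact_force': array([ 0.4482, -0.3101, -0.1313]), 'moment': array([ 0.007 , -0.0097, -0.0442]), 'grip_width': 0.08558272920402686} 0.014
side [[456.5704   0.     257.8329]
 [  0.     456.5704 189.5032]
 [  0.       0.       1.    ]] [[ 0.9981  0.0461 -0.0409  0.5971]
 [ 0.0609 -0.6443  0.7624 -1.056 ]
 [ 0.0088 -0.7634 -0.6458  1.0457]
 [ 0.      0.      0.      1.    ]]
jar_1_mid [([232, 183, 243, 201], 0.54), ([294, 205, 315, 219], 0.29)]
lens [([195, 267, 246, 367], 0.9)]
doc_camera [([194, 271, 246, 368], 0.67)]
jar_stand [([219, 161, 270, 215], 0.64)]
jar_label [([229, 184, 244, 202], 0.6)]
ph_meter [([230, 182, 240, 202], 0.72), ([225, 130, 260, 154], 0.62), ([193, 271, 245, 363], 0.29)]
timer [([251, 150, 259, 172], 0.68), ([297, 176, 310, 196], 0.44)]
beaker [([282, 279, 319, 334], 0.59)]
glue_stick [([308, 146, 316, 170], 0.6)]
top [[407.1857   0.     257.5086]
 [  0.     407.1857 187.2703]
 [  0.       0.       1.    ]] [[ 0.0041 -0.9832  0.1825  0.273 ]
 [-0.9999 -0.0067 -0.014   0.0258]
 [ 0.015  -0.1825 -0.9831  1.6663]
 [ 0.      0.      0.      1.    ]]
jar_1_mid [([230, 210, 239, 223], 0.7), ([241, 225, 252, 256], 0.16)]
lens [([344, 199, 387, 237], 0.6), ([225, 208, 238, 223], 0.25)]
doc_camera [([347, 198, 387, 231], 0.84)]
jar_stand [([171, 192, 246, 230], 0.61)]
jar_label [([229, 213, 239, 224], 0.6)]
ph_meter [([116, 201, 163, 235], 0.57)]
timer []
beaker [([333, 148, 361, 182], 0.86)]
glue_stick [([329, 151, 363, 182], 0.54)]
```

```bash
python3 - <<'E'
import cv2
for n,(a,b,c,d) in {'side':(160,100,360,380),'top':(90,120,410,290)}.items():
    i=cv2.imread(f'pics/{n}0.png'); cv2.imwrite(f'pics/{n}0c.png',cv2.resize(i[b:d,a:c],None,fx=2.1 if n=='side' else 2.5,fy=2.1 if n=='side' else 2.5,interpolation=cv2.INTER_CUBIC))
E
```

```text
(no output)
```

View pics/side0.png

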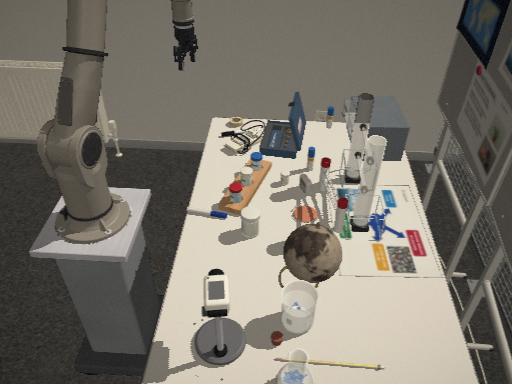

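View pics/top0.png

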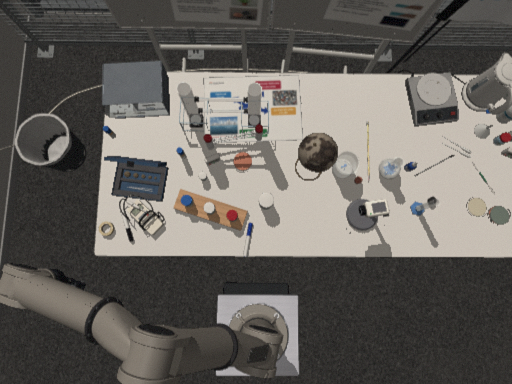

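View pics/side0c.png

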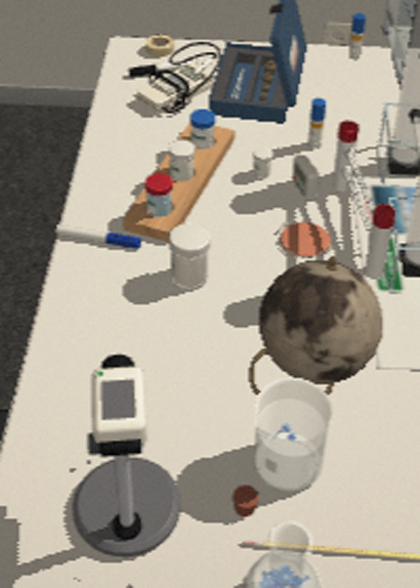

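View pics/top0c.png

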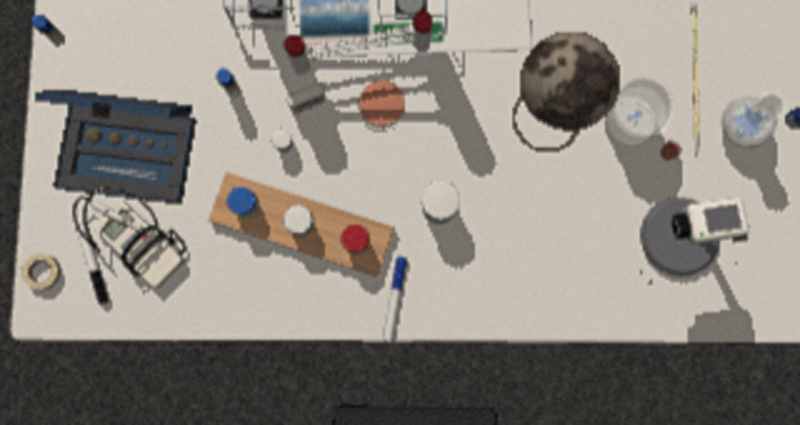

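The side view shows the stand with the red jar at about (237,190), white at (246,175) and blue at (256,160). The doc camera is at (217,290). The large white pot at (250,222) and a small one at (285,178) are look-alikes. In the top view the red cap is at (232,215) and the lens is the black barrel at about (363,210), pointing left (+y).

```bash
python3 - <<'E'
from h import *
from scipy.spatial.transform import Rotation as R
np.set_printoptions(precision=4,suppress=True)
o=r.get_obs();print(R.from_rotvec(o['orientation']).as_matrix())
print([a for a in dir(r) if a[0]!='_'])
import cv2
i=cv2.imread('pics/top0.png');cv2.imwrite('pics/t_jar.png',cv2.resize(i[180:265,165:285],None,fx=6,fy=6,interpolation=cv2.INTER_CUBIC))
cv2.imwrite('pics/t_cam.png',cv2.resize(i[185:245,330:405],None,fx=8,fy=8,interpolation=cv2.INTER_CUBIC))
i=cv2.imread('pics/side0.png');cv2.imwrite('pics/s_jar.png',cv2.resize(i[140:230,200:300],None,fx=6,fy=6,interpolation=cv2.INTER_CUBIC))
cv2.imwrite('pics/s_cam.png',cv2.resize(i[260:370,180:260],None,fx=5,fy=5,interpolation=cv2.INTER_CUBIC))
E
```

```text
[[ 0.3229 -0.     -0.9464]
 [ 0.9464  0.      0.3229]
 [ 0.     -1.      0.    ]]
['Unreachable', 'get_obs', 'grab_frame', 'hand_in', 'recognise', 'tip_extent']
```

View pics/t_jar.png

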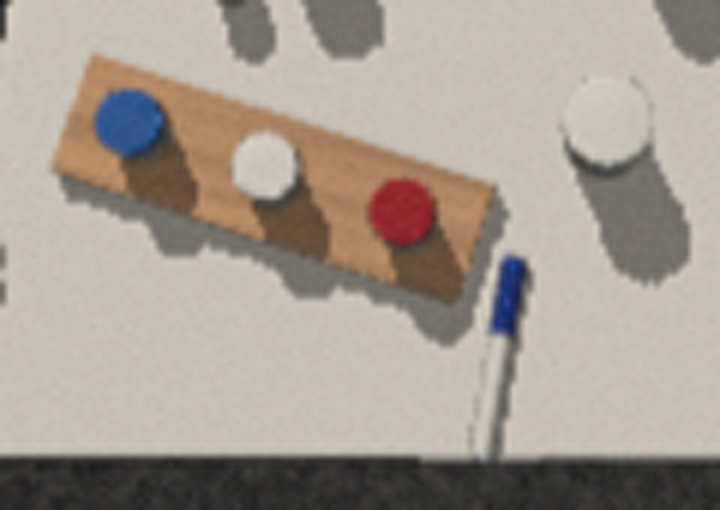

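View pics/t_cam.png

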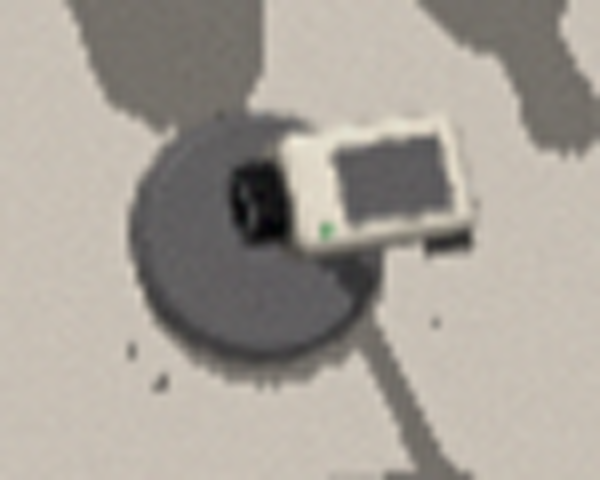

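View pics/s_jar.png

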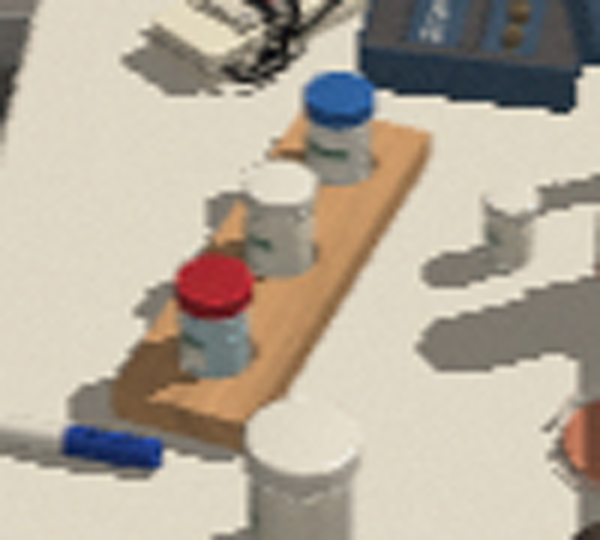

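View pics/s_cam.png

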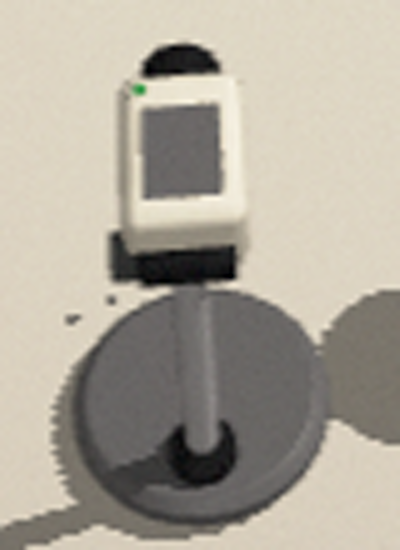

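```bash
cat > m.py <<'E'
from h import *
np.set_printoptions(precision=4,suppress=True)
d={n:r.grab_frame(n) for n in('side','top')}
def red(n,box):
    a,b,c,e=box; i=d[n]['image'][b:e,a:c].astype(int)
    m=(i[...,0]>90)&(i[...,0]>2*i[...,1])&(i[...,0]>2*i[...,2]); w=m*1.
    ys,xs=np.nonzero(m); return xs.mean()+a,ys.mean()+b,m.sum(),(xs.min()+a,ys.min()+b,xs.max()+a,ys.max()+b)
def blue(n,box):
    a,b,c,e=box; i=d[n]['image'][b:e,a:c].astype(int)
    m=(i[...,2]>90)&(i[...,2]>1.6*i[...,0]); ys,xs=np.nonzero(m); return xs.mean()+a,ys.mean()+b,m.sum(),(xs.min()+a,ys.min()+b,xs.max()+a,ys.max()+b)
R={'top':red('top',(222,205,242,226)),'side':red('side',(225,178,246,196))}
B={'top':blue('top',(176,190,197,209)),'side':blue('side',(246,148,266,164))}
print(R,B)
for C in(R,B):
    print(tri(ray(d['top'],*C['top'][:2]),ray(d['side'],*C['side'][:2])), [onz(d[n],*C[n][:2],0.071) for n in C])
# lens: head points
for z in(.2,.222): print('lens tip top',onz(d['top'],330+236/8,185+200/8,z),onz(d['top'],330+265/8,185+205/8,z))
# head top corners in top view -> axis
P=[onz(d['top'],330+x/8,185+y/8,.222)[:2] for x,y in((283,138),(455,117),(302,250),(472,225))]
print(P); v=P[0]-P[1]+P[2]-P[3]; print('axis deg',np.degrees(np.arctan2(v[1],v[0])))
print('foot',onz(d['top'],330+255/8,185+232/8,.015), onz(d['side'],180+203/5,260+400/5,.015))
P=[onz(d['top'],165+x/6,180+y/6,.022)[:2] for x,y in((95,53),(497,185),(460,300),(53,168))]
print('stand',P,[np.linalg.norm(P[i]-P[(i+1)%4]) for i in range(4)],np.mean(P,0))
v=P[0]-P[1]+P[3]-P[2];print('stand y axis deg',np.degrees(np.arctan2(v[1],v[0])))
for f in ('blue','red'): pass
# other height things
for t,(u,v) in {'bigwhite':(165+605/6,180+120/6)}.items(): print(t,onz(d['top'],u,v,.1))
E
python3 m.py
```

```text
{'top': (np.float64(231.56521739130434), np.float64(214.83695652173913), np.int64(92), (np.int64(227), np.int64(210), np.int64(236), np.int64(220))), 'side': (np.float64(235.4954128440367), np.float64(187.21100917431193), np.int64(109), (np.int64(229), np.int64(182), np.int64(242), np.int64(192)))} {'top': (np.float64(186.08988764044943), np.float64(199.93258426966293), np.int64(89), (np.int64(181), np.int64(195), np.int64(191), np.int64(205))), 'side': (np.float64(256.3975903614458), np.float64(155.93975903614458), np.int64(83), (np.int64(251), np.int64(152), np.int64(262), np.int64(161)))}
(array([0.4594, 0.1049, 0.0675]), np.float64(0.0015150950443397018)) [array([0.4583, 0.1046, 0.071 ]), array([0.4606, 0.101 , 0.071 ])]
(array([0.5177, 0.2858, 0.0679]), np.float64(0.0017092344889548155)) [array([0.5164, 0.2851, 0.071 ]), array([0.5188, 0.2819, 0.071 ])]
lens tip top [ 0.4637 -0.3667  0.2   ] [ 0.4615 -0.3798  0.2   ]
lens tip top [ 0.4608 -0.3608  0.222 ] [ 0.4586 -0.3737  0.222 ]
[array([ 0.489 , -0.3832]), array([ 0.4991, -0.4614]), array([ 0.4385, -0.3895]), array([ 0.4502, -0.4664])]
axis deg 97.97048976563518
foot [ 0.4713 -0.4253  0.015 ] [ 0.4742 -0.4306  0.015 ]
stand [array([0.5697, 0.3162]), array([0.4807, 0.0412]), array([0.4029, 0.0654]), array([0.4905, 0.3414])] [np.float64(0.28895240487088414), np.float64(0.08147781012652662), np.float64(0.28959124496721744), np.float64(0.08313447818073648)] [0.4859 0.1911]
stand y axis deg 72.23100398187741
bigwhite [ 0.5137 -0.0292  0.1   ]
```

```bash
python3 - <<'E'
import cv2,numpy as np
i=cv2.imread('pics/side0.png');
c=i[178:208,222:250]; cv2.imwrite('pics/s_lab.png',cv2.resize(cv2.convertScaleAbs(c,alpha=1.2),None,fx=20,fy=20,interpolation=cv2.INTER_NEAREST))
for v in range(190,204): print(v,[tuple(int(x) for x in i[v,u,::-1]) for u in range(228,244)])
E
```

```text
190 [(185, 143, 103), (138, 93, 65), (89, 23, 28), (97, 24, 28), (110, 28, 34), (130, 33, 38), (169, 39, 45), (187, 44, 53), (190, 48, 55), (156, 39, 46), (139, 38, 43), (111, 32, 35), (115, 30, 34), (145, 76, 64), (186, 135, 94), (200, 152, 103)]
191 [(194, 149, 104), (154, 106, 77), (106, 51, 44), (94, 29, 28), (94, 20, 23), (99, 25, 27), (103, 24, 29), (102, 20, 28), (101, 26, 30), (102, 23, 27), (106, 26, 26), (110, 29, 32), (157, 67, 70), (189, 140, 111), (202, 155, 111), (201, 152, 105)]
192 [(197, 148, 103), (163, 135, 103), (130, 113, 103), (104, 72, 71), (96, 33, 39), (96, 18, 25), (98, 25, 25), (98, 26, 29), (96, 16, 25), (97, 25, 30), (100, 25, 30), (123, 82, 87), (146, 137, 129), (185, 159, 129), (199, 154, 109), (201, 151, 102)]
193 [(197, 148, 102), (156, 130, 99), (117, 118, 109), (106, 116, 115), (88, 97, 100), (106, 102, 101), (111, 89, 90), (117, 86, 88), (125, 95, 97), (129, 117, 120), (135, 139, 139), (127, 139, 138), (138, 139, 132), (185, 159, 130), (201, 157, 111), (203, 154, 105)]
194 [(198, 151, 101), (170, 135, 99), (126, 121, 111), (105, 115, 115), (105, 11
[... 1907 characters left out ...]
(116, 122, 118), (106, 119, 119), (102, 115, 114), (105, 117, 117), (107, 118, 119), (113, 128, 127), (146, 137, 120), (171, 135, 99), (194, 146, 102), (199, 150, 105)]
202 [(114, 86, 59), (112, 85, 58), (107, 82, 55), (102, 84, 63), (101, 97, 88), (103, 113, 110), (102, 113, 113), (106, 118, 116), (100, 113, 110), (107, 119, 118), (119, 114, 103), (146, 131, 108), (186, 146, 109), (196, 149, 100), (199, 150, 102), (196, 148, 101)]
203 [(111, 84, 58), (108, 81, 55), (101, 76, 53), (100, 77, 52), (104, 80, 54), (170, 126, 88), (180, 140, 101), (174, 141, 104), (176, 143, 106), (197, 152, 106), (205, 155, 107), (198, 149, 101), (197, 148, 104), (199, 150, 104), (196, 147, 102), (186, 139, 94)]
```

View pics/s_lab.png

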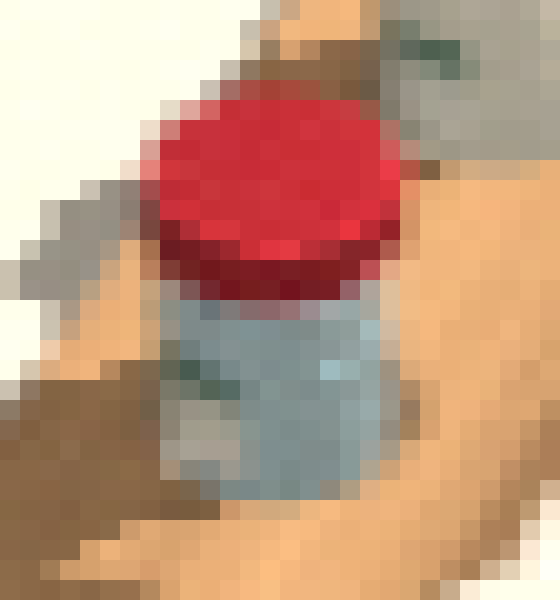

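Candidates for the red-capped jar:
- The red cap in the stand: side (236,187), top (232,215).
- Red-topped tubes in the racks: side (325,162) and (342,203).
- The small brown-red stopper: side (277,338).

I choose the one in the stand. The close crop shows a red cap on a clear body, with the label on the left.

For the label, I get a centre azimuth of about −167°. The tool can only yaw, so I'll tip the jar by pivoting it in the pads against its seat rim. First I make the half-turn spin.

Call:
send_rows:
  plan:
    - [0,0,0,10.5,1]
    - [0,0,0,10.5,1]
    - [0,0,0,10.5,1]
    - [0,0,0,10.5,1]
    - [0,0,0,10.5,1]
    - [0,0,0,10.5,1]
    - [0,0,0,10.5,1]
    - [0,0,0,10.5,1]
    - [0,0,0,10.5,1]
    - [0,0,0,10.5,1]
    - [0,0,0,10.5,1]
    - [0,0,0,10.5,1]
  force: 20

```text
clock: 2.6
tcp_pos: [0.2178, 0.6389, 0.2453]
orientation: [-1.437, 0.751, -0.751]
contact_force: [-0.3, -0.3, -0.5]
grip_width: 0.0854
```

Call:
send_rows:
  plan:
    - [0,0,0,10.5,1]
    - [0,0,0,10.5,1]
    - [0,0,0,10.5,1]
    - [0,0,0,10.5,1]
    - [0,0,0,10.5,1]
    - [0,0,0,0,1]

```text
clock: 3.35
tcp_pos: [0.2176, 0.639, 0.2451]
orientation: [-1.052, 1.427, -1.427]
contact_force: [-0.4, -0.1, -0.4]
grip_width: 0.0855
```

```bash
cat > t.py <<'E'
from h import *
from scipy.spatial.transform import Rotation as R
import sys
np.set_printoptions(precision=4,suppress=True)
o=r.get_obs();M=R.from_rotvec(o['orientation']).as_matrix()
print(o['clock'],o['joints'],o['tcp_pos'],'xaz',np.degrees(np.arctan2(M[1,0],M[0,0])),'y',M[:,1],'F',o['contact_force'],o['moment'],o['grip_width'])
if len(sys.argv)>3:
    print('tool delta cm',M.T@(np.array([float(a) for a in sys.argv[1:4]])-o['tcp_pos'])*100)
E
python3 t.py 0.458 0.103 0.2
```

```text
3.35 [-1.8255  0.5696  0.737   1.5907 -0.4094  1.1418 -2.8656] [0.2176 0.639  0.2451] xaz -107.21835721841583 y [ 0.0004 -0.0003 -1.    ] F [-0.4056 -0.0972 -0.445 ] [0.0345 0.0172 0.027 ] 0.08546322651545603
tool delta cm [44.0817  4.5383 38.8271]
```

Call:
send_rows:
  plan:
    - [3.6,0,3.2,0,1]
    - [3.6,0,3.2,0,1]
    - [3.6,0,3.2,0,1]
    - [3.6,0,3.2,0,1]
    - [3.6,0,3.2,0,1]
    - [3.6,0,3.2,0,1]
    - [3.6,0,3.2,0,1]
    - [3.6,0,3.2,0,1]
    - [3.6,0,3.2,0,1]
    - [3.6,0,3.2,0,1]
    - [3.6,0,3.2,0,1]
    - [0,0,0,0,1]

```text
clock: 4.85
tcp_pos: [0.4373, 0.1523, 0.2458]
orientation: [-1.048, 1.43, -1.431]
contact_force: [0.7, 0.9, 0.6]
grip_width: 0.0851
```

```bash
python3 t.py 0.458 0.103 0.16
```

```text
4.85 [-1.3532  0.1668  1.0024  2.0876 -0.1706  0.9692 -2.1366] [0.4373 0.1523 0.2458] xaz -107.50947417751458 y [ 0.0011  0.0005 -1.    ] F [0.7279 0.9006 0.593 ] [ 0.0787 -0.0277  0.018 ] 0.08511008919232409
tool delta cm [4.0803 8.577  3.453 ]
```

Going above the jar, still 80 mm over the cap, then checking with a picture.

Call:
send_rows:
  plan:
    - [2.05,3.5,1.75,0,1]
    - [2.05,3.5,1.7,0,1]
    - [0,1.5,0,0,1]
    - [0,0,0,0,1]
    - [0,0,0,0,1]

```text
clock: 5.48
tcp_pos: [0.457, 0.1079, 0.1611]
orientation: [-1.05, 1.427, -1.426]
contact_force: [-0.0, -0.2, 0.7]
grip_width: 0.0853
```

```bash
python3 t.py 0.458 0.103 0.06; python3 - <<'E'
from h import *
o=r.get_obs()
for n,b in(('side',(200,120,290,220)),('top',(185,180,275,255))):
    d=grab(n,n+'1.png'); print(n,proj(d,o['tcp_pos']),proj(d,[.458,.103,.076]))
    i=cv2.imread(f'pics/{n}1.png'); a,c,e,f=b; cv2.imwrite(f'pics/{n}1c.png',cv2.resize(i[c:f,a:e],None,fx=6,fy=6,interpolation=cv2.INTER_CUBIC))
E
```

```text
5.475 [-1.1016  0.3529  0.9017  2.1576 -0.3899  0.7971 -1.8226] [0.457  0.1079 0.1611] xaz -107.18983006046595 y [ 0.001   0.0011 -1.    ] F [-0.0323 -0.2052  0.7174] [ 0.0574  0.0056 -0.0497] 0.08527459003508409
tool delta cm [ 0.4509 10.1116  0.2282]
side [233.94647428 164.25014534] [234.7254385  185.63778604]
top [229.5244315  212.34836322] [231.91227135 214.76146773]
```

View pics/side1c.png

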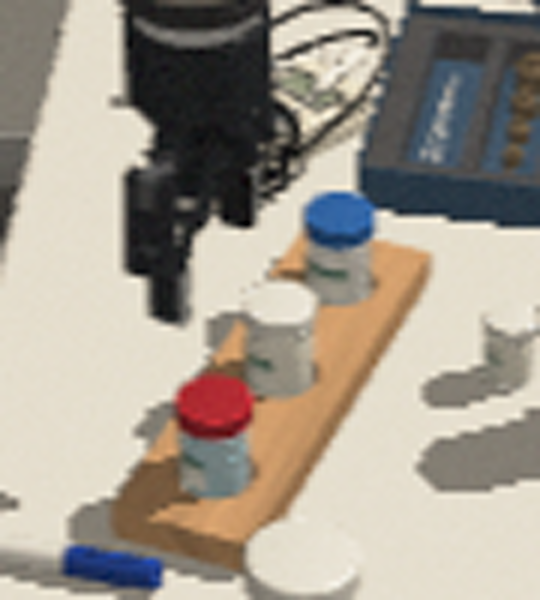

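View pics/top1c.png

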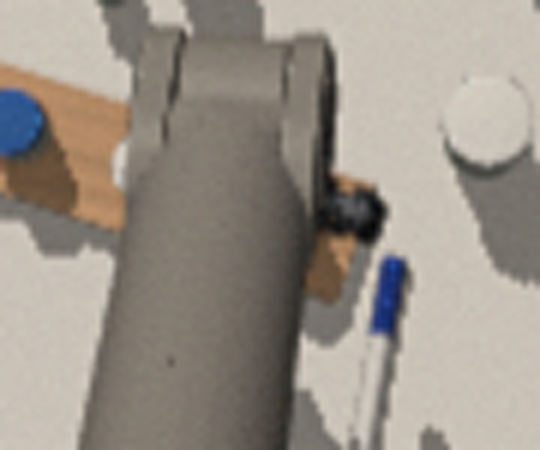

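The side view shows the fingertips at about (228,173) and (240,157), straddling the TCP projection at (234,164), above and in line with the red jar. Now I descend and close.

Call:
send_rows:
  plan:
    - [0.4,2,0.2,0,1]
    - [0,2,0,0,1]
    - [0,2,0,0,1]
    - [0,2,0,0,1]
    - [0,2,0,0,1]
    - [0,0,0,0,1]
    - [0,0,0,0,1]

```text
clock: 6.45
tcp_pos: [0.458, 0.1026, 0.0612]
orientation: [-1.049, 1.428, -1.428]
contact_force: [-0.3, -0.3, 0.5]
grip_width: 0.0852
```

```bash
python3 t.py 0.458 0.103 0.06
```

```text
6.45 [-0.9047  0.527   0.6941  2.2146 -0.6128  0.5942 -1.6269] [0.458  0.1026 0.0612] xaz -107.30539896083344 y [ 0.0013  0.0007 -1.    ] F [-0.3108 -0.3091  0.4833] [ 0.0156 -0.0293 -0.0416] 0.08515481377903877
tool delta cm [-0.043   0.1196 -0.0128]
```

Call:
send_rows:
  plan:
    - [0,0,0,0,0]
    - [0,0,0,0,0]
    - [0,0,0,0,0]
    - [0,0,0,0,0]
    - [0,0,0,0,0]
    - [0,0,0,0,0]
  force: 20

```text
clock: 7.2
tcp_pos: [0.4579, 0.1023, 0.0608]
orientation: [-1.049, 1.428, -1.428]
contact_force: [0.2, 0.8, 6.7]
grip_width: 0.0433
```

```bash
python3 t.py 0.458 0.103 0.06
```

```text
7.2 [-0.9035  0.5278  0.6933  2.2148 -0.6138  0.5937 -1.6263] [0.4579 0.1023 0.0608] xaz -107.34572784619603 y [ 0.0009  0.0006 -1.    ] F [0.2276 0.7754 6.6973] [0.0078 0.1578 0.0152] 0.04327617333527811
tool delta cm [-0.0709  0.0754 -0.0148]
```

Gripped at 43 mm. I lift 6 mm so that 4 mm stays engaged in the seat, then start the tipping arc.

Call:
send_rows:
  plan:
    - [0,-0.3,0,0,0]
    - [0,-0.3,0,0,0]
    - [0,0,0,0,0]
    - [0,-0.1,0.6,0,0]
    - [0,-0.1,0.6,0,0]
    - [0,-0.05,0.6,0,0]
    - [0,-0.05,0.6,0,0]
    - [0,0,0,0,0]

```text
clock: 8.2
tcp_pos: [0.4809, 0.0948, 0.0693]
orientation: [-1.05, 1.428, -1.429]
contact_force: [-1.3, 1.2, 0.9]
grip_width: 0.0434
```

```bash
python3 t.py 0.458 0.103 0.06;python3 - <<'E'
from h import *
d=grab('side','s2.png'); i=cv2.imread('pics/s2.png')[140:220,200:290]; cv2.imwrite('pics/s2c.png',cv2.resize(i,None,fx=7,fy=7,interpolation=cv2.INTER_CUBIC))
E
```

```text
8.2 [-0.877   0.5403  0.707   2.1644 -0.5966  0.6365 -1.6188] [0.4809 0.0948 0.0693] xaz -107.36433342251297 y [ 0.0005 -0.0001 -1.    ] F [-1.3184  1.1506  0.9335] [ 0.349   0.2849 -0.0088] 0.04337157950326194
tool delta cm [-0.1018  0.9303 -2.4312]
```

View pics/s2c.png

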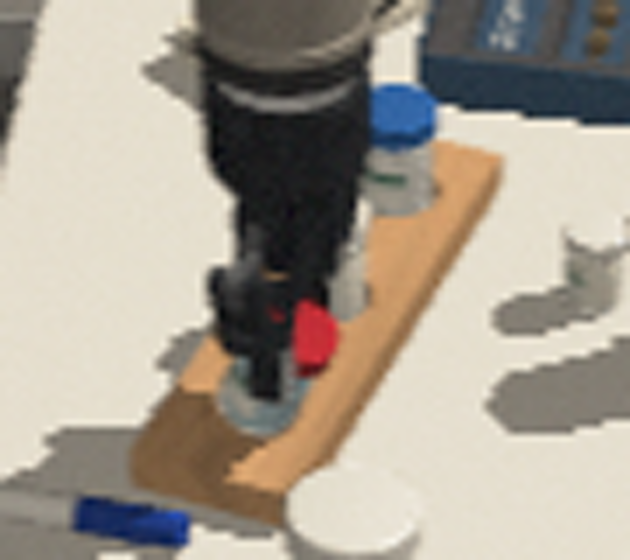

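The side crop shows the jar pivoting: the cap leans right at about (315,340) in the crop, with the base still in the seat. I continue the arc.

Call:
send_rows:
  plan:
    - [0,0.05,0.6,0,0]
    - [0,0.1,0.6,0,0]
    - [0,0.15,0.5,0,0]
    - [0,0,0,0,0]

```text
clock: 8.75
tcp_pos: [0.4972, 0.0896, 0.0663]
orientation: [-1.05, 1.428, -1.429]
contact_force: [0.2, 1.1, 2.9]
grip_width: 0.0436
```

```bash
python3 t.py 0.458 0.103 0.06;python3 - <<'E'
from h import *
d=grab('side','s3.png'); i=cv2.imread('pics/s3.png')[140:220,200:290]; cv2.imwrite('pics/s3c.png',cv2.resize(i,None,fx=7,fy=7,interpolation=cv2.INTER_CUBIC))
E
```

```text
8.75 [-0.8434  0.5641  0.6966  2.1312 -0.6034  0.6484 -1.5999] [0.4972 0.0896 0.0663] xaz -107.36815002053689 y [ 0.0008 -0.0002 -1.    ] F [0.2244 1.0972 2.9454] [ 0.2302  0.226  -0.0524] 0.043558614832887095
tool delta cm [-0.1036  0.6263 -4.143 ]
```

View pics/s3c.png

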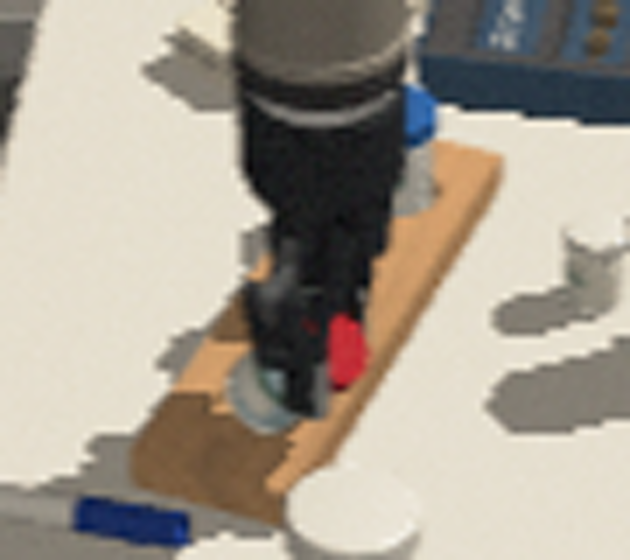

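```bash
cat > ov.py <<'E'
from h import *
from scipy.spatial.transform import Rotation as R
def overlay(d,img,box,s,tiltdir,ths,gripz=0.005+0.004,h=57,out='o.png'):
    o=r.get_obs(); g=o['tcp_pos']+[0,0,gripz]
    a,b,c,e=box; base=cv2.resize(img[b:e,a:c],None,fx=s,fy=s,interpolation=cv2.INTER_CUBIC)
    tiles=[base]
    for th in ths:
        t=np.radians(th); ax=np.array([*(np.sin(t)*tiltdir),np.cos(t)])
        n=np.array([-tiltdir[1],tiltdir[0],0]); m=np.cross(n,ax); im=base.copy()
        for zz,rad,col in((0,.0205,(255,0,0)),(.05,.022,(0,255,0)),(.064,.022,(0,255,255))):
            P=[proj(d,g+ax*(zz-h/1000)+rad*(np.cos(f)*n+np.sin(f)*m)) for f in np.linspace(0,2*np.pi,40)]
            P=((np.array(P)-[a,b]+.5)*s).astype(np.int32); cv2.polylines(im,[P],True,col,1)
        cv2.putText(im,str(th),(5,20),0,.6,(0,0,255),2); tiles.append(im)
    cv2.imwrite('pics/'+out,cv2.hconcat(tiles))
E
python3 - <<'E'
from ov import *
d=r.grab_frame('side'); i=cv2.cvtColor(d['image'],cv2.COLOR_RGB2BGR)
overlay(d,i,(222,175,262,210),6,np.array([.9527,-.304]),(42,55),out='o3.png')
E
```

```text
(no output)
```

View pics/o3.png

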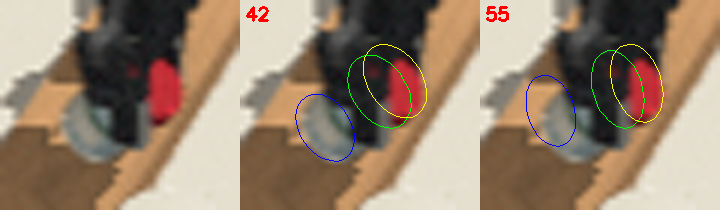

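Call:
send_rows:
  plan:
    - [0,-1.5,0,0,0]
    - [0,-2.5,0,0,0]
    - [0,-2.5,0,0,0]
    - [0,-1.5,0,0,0]
    - [0,0,0,0,0]
    - [0,0,0,0,0]

```text
clock: 9.6
tcp_pos: [0.496, 0.09, 0.1458]
orientation: [-1.051, 1.429, -1.428]
contact_force: [-0.5, 0.5, -0.7]
grip_width: 0.0433
```

```bash
python3 t.py; python3 - <<'E'
from ov import *
d=r.grab_frame('side'); i=cv2.cvtColor(d['image'],cv2.COLOR_RGB2BGR)
cv2.imwrite('pics/s4.png',i)
overlay(d,i,(222,145,262,185),6,np.array([.9527,-.304]),(45,55),gripz=.005,out='o4.png')
E
```

```text
9.6 [-0.9673  0.4389  0.8426  2.0914 -0.4569  0.8023 -1.718 ] [0.496  0.09   0.1458] xaz -107.32270695425869 y [-0.0008 -0.0001 -1.    ] F [-0.526   0.45   -0.6612] [0.0136 0.0123 0.0342] 0.04332049116362996
```

View pics/o4.png

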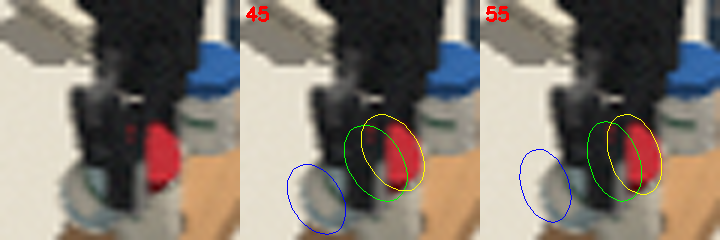

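```bash
python3 - <<'E'
from ov import *
d=r.grab_frame('side'); i=cv2.cvtColor(d['image'],cv2.COLOR_RGB2BGR)
b=(225,150,262,188)
overlay(d,i,b,10,np.array([.9527,-.304]),(),out='o5.png')
overlay(d,i,b,7,np.array([.9527,-.304]),(28,36,44),h=54,gripz=.005,out='o6.png')
E
```

```text
(no output)
```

View pics/o5.png

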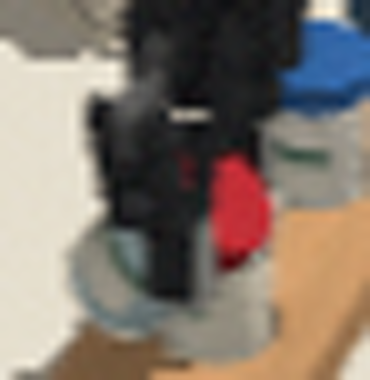

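View pics/o6.png

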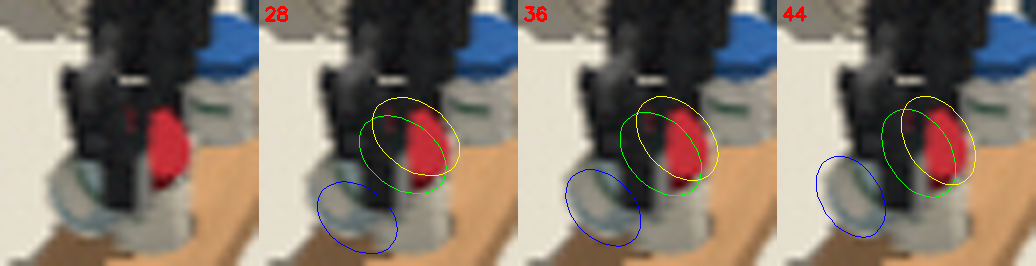

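The overlay fits best at about 44°: the base outline and cap position match the 44° model, and the jar's middle is at about 0.13 m. I hold it for another 0.75 s, then move out past the stand's far edge so that edge can push it upright.

Call:
send_rows:
  plan:
    - [0,0,0,0,0]
    - [0,0,0,0,0]
    - [0,0,0,0,0]
    - [0,0,0,0,0]
    - [0,0,0,0,0]
    - [0,0,0,0,0]
    - [0,0,1.85,0,0]
    - [0,0,1.85,0,0]
    - [0,2,0,0,0]
    - [0,2,0,0,0]
    - [0,1,0,0,0]
    - [0,0,0,0,0]

```text
clock: 11.2
tcp_pos: [0.5306, 0.0788, 0.0951]
orientation: [-1.053, 1.43, -1.428]
contact_force: [-0.4, 0.6, -0.5]
grip_width: 0.0432
```

```bash
python3 t.py; python3 - <<'E'
from ov import *
d=r.grab_frame('side'); i=cv2.cvtColor(d['image'],cv2.COLOR_RGB2BGR)
b=(225,150,285,210)
overlay(d,i,b,6,np.array([.9527,-.304]),(44,),gripz=.008,out='o7.png')
E
```

```text
11.2 [-0.8277  0.5642  0.7422  2.0455 -0.562   0.7447 -1.6072] [0.5306 0.0788 0.0951] xaz -107.339242698956 y [-0.0025 -0.0007 -1.    ] F [-0.3919  0.5897 -0.4746] [ 0.006  -0.0248  0.0264] 0.04320522482734597
```

View pics/o7.png

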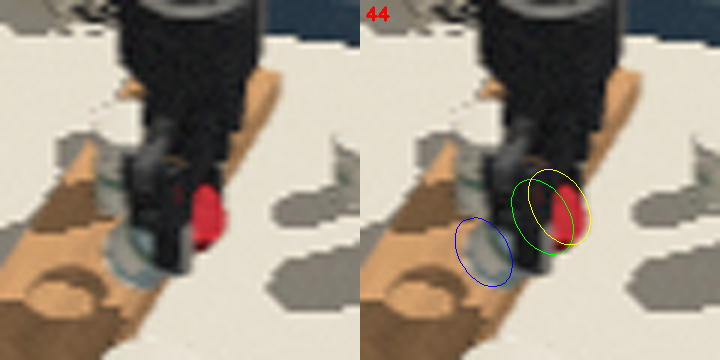

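The jar is about 42–44° over the stand's far edge, and its empty seat shows at crop (65,290). I lower it and push it upright against the edge.

Call:
send_rows:
  plan:
    - [0,1.5,0,0,0]
    - [0,1.45,0,0,0]
    - [0,0,-0.3,0,0]
    - [0,0,-0.3,0,0]
    - [0,-0.3,-0.5,0,0]
    - [0,-0.3,-0.5,0,0]
    - [0,0,0,0,0]

```text
clock: 12.12
tcp_pos: [0.5163, 0.084, 0.0733]
orientation: [-1.05, 1.428, -1.428]
contact_force: [0.1, -0.2, -0.7]
grip_width: 0.0431
```

```bash
python3 t.py; python3 - <<'E'
from ov import *
d=r.grab_frame('side'); i=cv2.cvtColor(d['image'],cv2.COLOR_RGB2BGR)
b=(225,160,285,220)
overlay(d,i,b,6,np.array([.9527,-.304]),(30,),gripz=.006,out='o8.png')
E
```

```text
12.125 [-0.8246  0.5778  0.7095  2.0877 -0.5981  0.6851 -1.5887] [0.5163 0.084  0.0733] xaz -107.3160356337135 y [ 0.0005  0.0007 -1.    ] F [ 0.1297 -0.2152 -0.7459] [-0.0242 -0.0531 -0.027 ] 0.04305506402012644
```

View pics/o8.png

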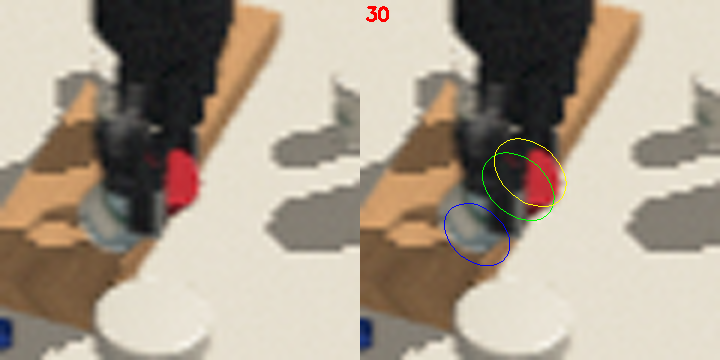

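Force is near zero and the tilt is unchanged, so the edge wasn't engaged because I rose too early. I back off, go lower and push again, watching the force.

Call:
send_rows:
  plan:
    - [0,0,1,0,0]
    - [0,0,0.6,0,0]
    - [0,1,0,0,0]
    - [0,0,-0.3,0,0]
    - [0,0,-0.3,0,0]
    - [0,0,0,0,0]

```text
clock: 12.92
tcp_pos: [0.5263, 0.0806, 0.0631]
orientation: [-1.05, 1.428, -1.429]
contact_force: [2.2, -1.0, 1.1]
grip_width: 0.0434
```

```bash
python3 t.py
```

```text
12.925 [-0.7947  0.6049  0.6898  2.0698 -0.6153  0.6772 -1.5687] [0.5263 0.0806 0.0631] xaz -107.34015816667691 y [ 0.0009 -0.     -1.    ] F [ 2.1856 -1.0087  1.0601] [-0.2722 -0.3067 -0.0098] 0.04342707930904547
```

Call:
send_rows:
  plan:
    - [0,-0.2,-0.35,0,0]
    - [0,-0.2,-0.5,0,0]
    - [0,-0.15,-0.5,0,0]
    - [0,0,0,0,0]

```text
clock: 13.42
tcp_pos: [0.5132, 0.085, 0.0687]
orientation: [-1.05, 1.428, -1.428]
contact_force: [1.7, -0.2, 2.4]
grip_width: 0.0432
```

```bash
python3 t.py; python3 - <<'E'
from ov import *
d=r.grab_frame('side'); i=cv2.cvtColor(d['image'],cv2.COLOR_RGB2BGR)
b=(225,160,285,220)
overlay(d,i,b,6,np.array([.9527,-.304]),(30,),gripz=.006,out='o9.png')
E
```

```text
13.425 [-0.8237  0.5811  0.7023  2.0962 -0.6059  0.6728 -1.5849] [0.5132 0.085  0.0687] xaz -107.31939665851112 y [ 0.0007  0.0005 -1.    ] F [ 1.6637 -0.1961  2.354 ] [-0.13   -0.6197  0.0346] 0.04322610971621963
```

View pics/o9.png

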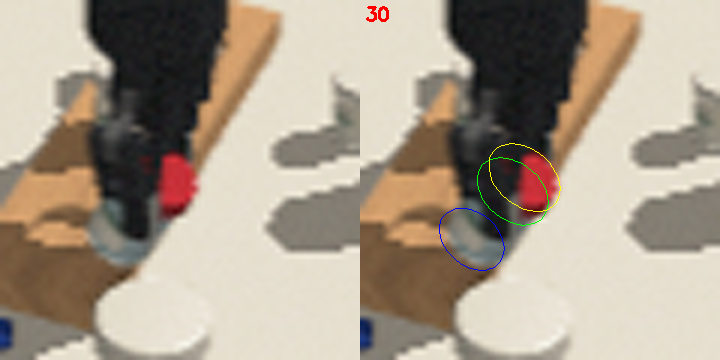

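It is righting and matches the 30° model. I continue the arc.

Call:
send_rows:
  plan:
    - [0,-0.1,-0.5,0,0]
    - [0,-0.1,-0.5,0,0]
    - [0,-0.05,-0.5,0,0]
    - [0,0,0,0,0]

```text
clock: 13.98
tcp_pos: [0.4981, 0.0892, 0.0707]
orientation: [-1.052, 1.429, -1.428]
contact_force: [1.5, -0.9, 2.1]
grip_width: 0.0432
```

```bash
python3 t.py; python3 - <<'E'
from ov import *
d=r.grab_frame('side'); i=cv2.cvtColor(d['image'],cv2.COLOR_RGB2BGR)
b=(225,160,285,220)
overlay(d,i,b,6,np.array([.9527,-.304]),(15,),gripz=.006,out='o10.png')
E
```

```text
13.975 [-0.8515  0.5609  0.7104  2.1269 -0.6002  0.6618 -1.5997] [0.4981 0.0892 0.0707] xaz -107.32654220757864 y [-0.0011 -0.     -1.    ] F [ 1.4709 -0.8586  2.1153] [-0.1234 -0.3835 -0.0096] 0.04320581993375586
```

View pics/o10.png

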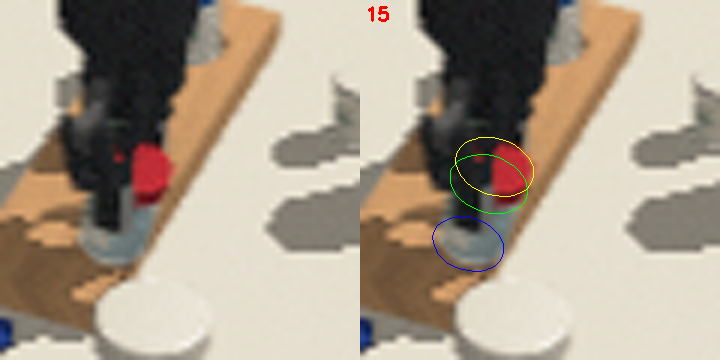

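Call:
send_rows:
  plan:
    - [0,0,-0.5,0,0]
    - [0,0.05,-0.5,0,0]
    - [0,0.1,-0.4,0,0]
    - [0,0,0,0,0]

```text
clock: 14.52
tcp_pos: [0.485, 0.0935, 0.0692]
orientation: [-1.051, 1.429, -1.428]
contact_force: [1.8, -0.9, 1.9]
grip_width: 0.0429
```

```bash
python3 t.py; python3 - <<'E'
from ov import *
d=r.grab_frame('side'); i=cv2.cvtColor(d['image'],cv2.COLOR_RGB2BGR)
b=(225,160,285,220)
overlay(d,i,b,6,np.array([.9527,-.304]),(3,),gripz=.006,out='o11.png')
E
```

```text
14.525 [-0.8726  0.5476  0.711   2.1553 -0.6022  0.644  -1.609 ] [0.485  0.0935 0.0692] xaz -107.32319046019936 y [-0.0006  0.0002 -1.    ] F [ 1.827  -0.8528  1.9016] [-0.1259 -0.3672 -0.0141] 0.042947705063440984
```

View pics/o11.png

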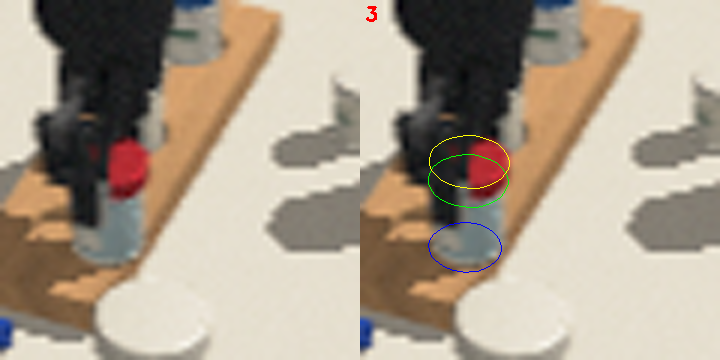

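The jar is now within about 5° of upright. I lift it (step 2) and carry it to clear table near (0.44,−0.13). There I'll press its base lightly flat to square it up.

Call:
send_rows:
  plan:
    - [0,-2,0,0,0]
    - [0,-3.5,0,0,0]
    - [0,-4,0,0,0]
    - [0,-3,0,0,0]
    - [2.5,0,0.3,0,0]
    - [4,0,0.5,0,0]
    - [4,0,0.5,0,0]
    - [4,0,0.4,0,0]
    - [4,0,0.4,0,0]
    - [3,0,0.3,0,0]
    - [1.2,0,0,0,0]
    - [0,0,0,0,0]

```text
clock: 16.08
tcp_pos: [0.4396, -0.1309, 0.1936]
orientation: [-1.051, 1.431, -1.429]
contact_force: [0.5, 0.5, -0.6]
grip_width: 0.0433
```

```bash
python3 t.py; python3 - <<'E'
from ov import *
d=grab('side','s12.png'); i=cv2.cvtColor(d['image'],cv2.COLOR_RGB2BGR)
u=proj(d,r.get_obs()['tcp_pos']).astype(int)
b=(u[0]-25,u[1]-25,u[0]+35,u[1]+35)
overlay(d,i,b,6,np.array([.9527,-.304]),(0,),gripz=.006,out='o12.png')
E
```

```text
16.075 [-0.6833  0.2805  0.9971  2.1514 -0.3113  0.8614 -1.3729] [ 0.4396 -0.1309  0.1936] xaz -107.45278273258259 y [-0.0018  0.0004 -1.    ] F [ 0.4872  0.4858 -0.5579] [ 0.0527 -0.0273  0.0196] 0.043309061286472016
```

View pics/o12.png

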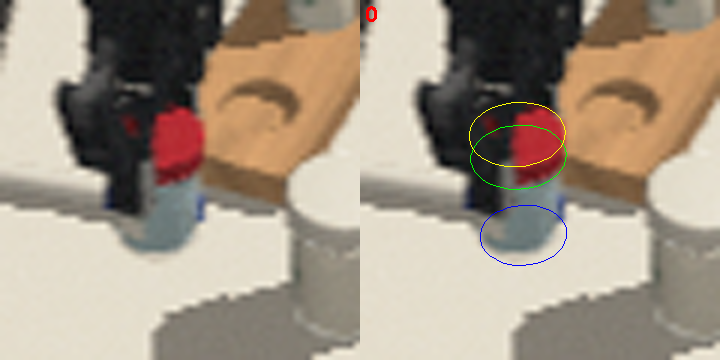

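View pics/s12.png

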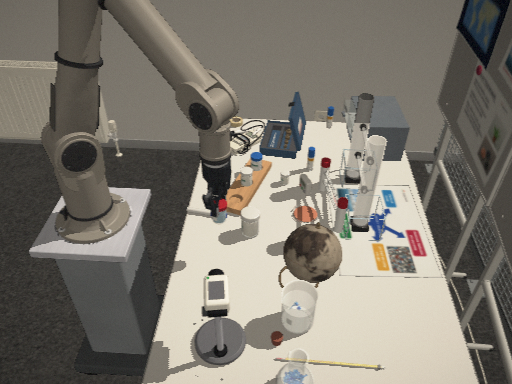

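The jar still leans about 13° (cap right of base), so it needs squaring up. I lower it to touch and then drag along −d, so the base pivots flat on the table.

Call:
send_rows:
  plan:
    - [0,3.5,0,0,0]
    - [0,4,0,0,0]
    - [0,3.5,0,0,0]
    - [0,2.2,0.5,0,0]
    - [0,0.7,0.3,0,0]
    - [0,0.3,0,0,0]
    - [0,0,0,0,0]

```text
clock: 17.0
tcp_pos: [0.4488, -0.1326, 0.0528]
orientation: [-1.05, 1.428, -1.428]
contact_force: [0.5, -0.6, -1.2]
grip_width: 0.043
```

```bash
python3 t.py
```

```text
17.0 [-0.3954  0.5464  0.6931  2.2204 -0.6491  0.5819 -1.0864] [ 0.4488 -0.1326  0.0528] xaz -107.30896284686911 y [ 0.0008  0.0001 -1.    ] F [ 0.5432 -0.624  -1.2057] [-0.0089  0.0255  0.0086] 0.043003369859099735
```

Call:
send_rows:
  plan:
    - [0,0.15,0,0,0]
    - [0,0.1,-0.2,0,0]
    - [0,0,0,0,0]

```text
clock: 17.38
tcp_pos: [0.4463, -0.1322, 0.0499]
orientation: [-1.05, 1.429, -1.428]
contact_force: [-0.2, -0.9, -1.2]
grip_width: 0.0432
```

```bash
python3 t.py
```

```text
17.375 [-0.3911  0.5485  0.6866  2.2263 -0.6551  0.5739 -1.0813] [ 0.4463 -0.1322  0.0499] xaz -107.34169559063321 y [ 0.      0.0003 -1.    ] F [-0.1965 -0.8971 -1.2425] [-0.0392  0.0225 -0.0065] 0.043154857431899826
```

Call:
send_rows:
  plan:
    - [0,0.15,-0.1,0,0]
    - [0,0.15,-0.1,0,0]
    - [0,0,0,0,0]

```text
clock: 17.75
tcp_pos: [0.4448, -0.1318, 0.0475]
orientation: [-1.049, 1.429, -1.428]
contact_force: [-3.3, 1.7, 13.8]
grip_width: 0.043
```

```bash
python3 t.py; python3 - <<'E'
from ov import *
d=r.grab_frame('side'); i=cv2.cvtColor(d['image'],cv2.COLOR_RGB2BGR)
u=proj(d,r.get_obs()['tcp_pos']).astype(int)
b=(u[0]-25,u[1]-25,u[0]+35,u[1]+35)
overlay(d,i,b,6,np.array([.9527,-.304]),(0,),gripz=.006,out='o13.png')
E
```

```text
17.75 [-0.386   0.5503  0.6799  2.2307 -0.6617  0.5666 -1.0754] [ 0.4448 -0.1318  0.0475] xaz -107.3732501821582 y [ 0.0008  0.001  -1.    ] F [-3.3429  1.7221 13.7822] [0.3164 0.5378 0.0252] 0.043028030175363385
```

View pics/o13.png

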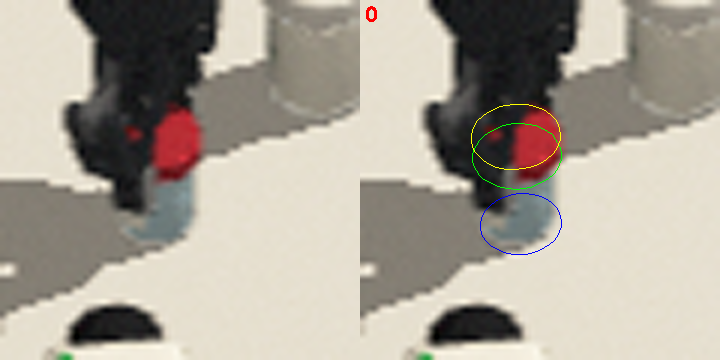

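Call:
send_rows:
  plan:
    - [0,0,-0.4,0,0]
    - [0,0.05,-0.4,0,0]
    - [0,0.05,-0.4,0,0]
    - [0,0,0,0,0]

```text
clock: 18.3
tcp_pos: [0.4366, -0.1292, 0.0472]
orientation: [-1.046, 1.423, -1.433]
contact_force: [5.0, -1.8, 11.2]
grip_width: 0.0431
```

```bash
python3 t.py; python3 - <<'E'
from ov import *
d=r.grab_frame('side'); i=cv2.cvtColor(d['image'],cv2.COLOR_RGB2BGR)
u=proj(d,r.get_obs()['tcp_pos']).astype(int)
b=(u[0]-25,u[1]-25,u[0]+35,u[1]+35)
overlay(d,i,b,6,np.array([.9527,-.304]),(0,),gripz=.006,out='o14.png')
E
```

```text
18.3 [-0.392   0.5372  0.6779  2.2546 -0.666   0.5453 -1.0716] [ 0.4366 -0.1292  0.0472] xaz -107.3614334890376 y [ 0.0068 -0.002  -1.    ] F [ 5.0394 -1.7814 11.2007] [-0.2096 -1.1365 -0.0142] 0.04308245356136194
```

View pics/o14.png

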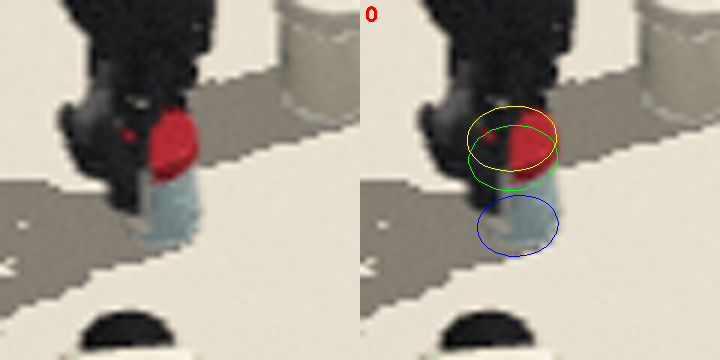

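Upright by eye: the body and cap right edges line up at crop x≈198. I lift and yaw −85° about tool y to turn the label to the lens.

Call:
send_rows:
  plan:
    - [0,-1.5,0,0,0]
    - [0,-3,0,0,0]
    - [0,-3,0,-10,0]
    - [0,-3,0,-10.5,0]
    - [0,-3,0,-10.5,0]
    - [0,-2.5,0,-10.5,0]
    - [0,-1,0,-10.5,0]
    - [0,0,0,-10.5,0]
    - [0,0,0,-10.5,0]
    - [0,0,0,-10.5,0]
    - [0,0,0,0,0]
    - [0,0,0,0,0]

```text
clock: 19.85
tcp_pos: [0.4327, -0.1281, 0.2155]
orientation: [-1.546, 0.33, -0.329]
contact_force: [0.8, -0.0, -0.4]
grip_width: 0.0433
```

```bash
python3 t.py 0.443 -0.218 0.215; python3 - <<'E'
from ov import *
o=r.get_obs()
M=R.from_rotvec(o['orientation']).as_matrix(); td=M[:2,2]
for n in('side','top'):
    d=grab(n,n+'15.png'); i=cv2.cvtColor(d['image'],cv2.COLOR_RGB2BGR)
    u=proj(d,o['tcp_pos']).astype(int)
    b=(u[0]-25,u[1]-25,u[0]+30,u[1]+30)
    overlay(d,i,b,7,td,(0,),gripz=.006,out=f'o15{n}.png')
E
```

```text
19.85 [-0.4702  0.1552  0.6942  2.1346 -0.1274  0.892  -0.1214] [ 0.4327 -0.1281  0.2155] xaz -24.053260011765488 y [-0.0007  0.0001 -1.    ] F [ 0.7736 -0.0181 -0.3795] [ 0.0601 -0.0241  0.035 ] 0.04327371971639794
tool delta cm [ 4.5999  0.0497 -7.7883]
```

View pics/o15side.png

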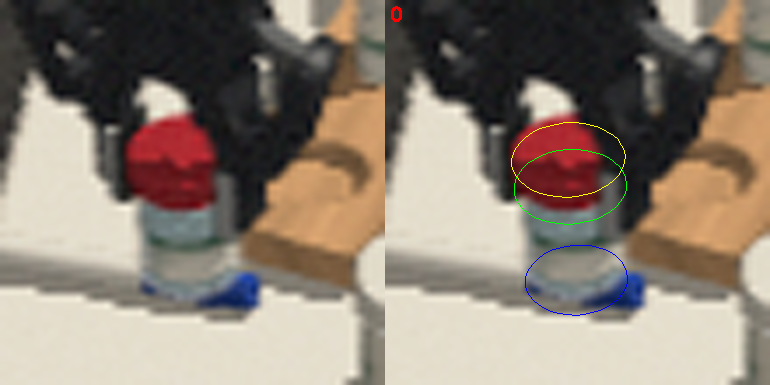

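View pics/top15.png

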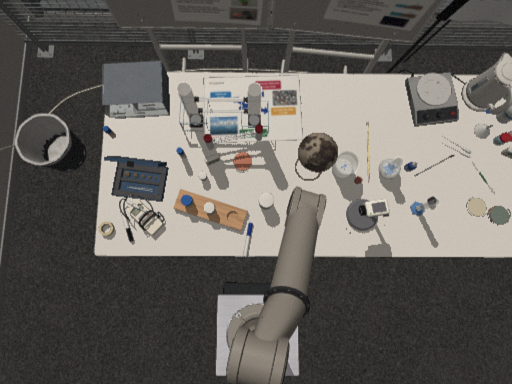

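The side view shows the label (white with the green band) facing the side camera, which is roughly where the lens is. Now I go to the show point.

Call:
send_rows:
  plan:
    - [0.7,0,-1.2,0,0]
    - [1.1,0,-1.9,0,0]
    - [1.1,0,-1.9,0,0]
    - [1.0,0,-1.7,0,0]
    - [0.7,0,-1.1,0,0]
    - [0,0,0,0,0]
    - [0,0,0,0,0]

```text
clock: 20.82
tcp_pos: [0.4436, -0.2173, 0.2156]
orientation: [-1.546, 0.327, -0.326]
contact_force: [0.1, 0.4, 0.0]
grip_width: 0.043
```

```bash
python3 t.py 0.443 -0.218 0.215; python3 - <<'E'
from ov import *
o=r.get_obs()
M=R.from_rotvec(o['orientation']).as_matrix(); td=M[:2,2]
d=grab('side','side16.png'); i=cv2.cvtColor(d['image'],cv2.COLOR_RGB2BGR)
u=proj(d,o['tcp_pos']).astype(int)
overlay(d,i,(u[0]-25,u[1]-25,u[0]+30,u[1]+30),7,td,(0,),gripz=.006,out='o16.png')
L=np.array([.4637,-.367,.2]);ax=np.array([np.cos(np.radians(98)),np.sin(np.radians(98)),0])
for p in(L,L+.15*ax,L-.06*ax+[0,0,.022]): 
    q=proj(d,p); print(q); cv2.circle(i,(int(round(q[0])),int(round(q[1]))),1,(255,0,255),-1)
cv2.imwrite('pics/c16.png',cv2.resize(i[180:370,160:290],None,fx=4,fy=3.1,interpolation=cv2.INTER_NEAREST))
t=grab('top','top16.png'); j=cv2.imread('pics/top16.png'); cv2.imwrite('pics/t16.png',cv2.resize(j[160:260,240:400],None,fx=5,fy=5,interpolation=cv2.INTER_CUBIC))
E
```

```text
20.825 [-0.2847  0.2532  0.727   2.0467 -0.212   0.9155  0.141 ] [ 0.4436 -0.2173  0.2156] xaz -23.822976724772214 y [-0.0005  0.0005 -1.    ] F [0.054  0.3883 0.0352] [-0.0334 -0.0513  0.0042] 0.04295754108488681
tool delta cm [-0.0307  0.061  -0.0885]
[216.0456482  272.41544549]
[215.5311587  227.41936445]
[215.78966935 287.11095438]
```

View pics/o16.png

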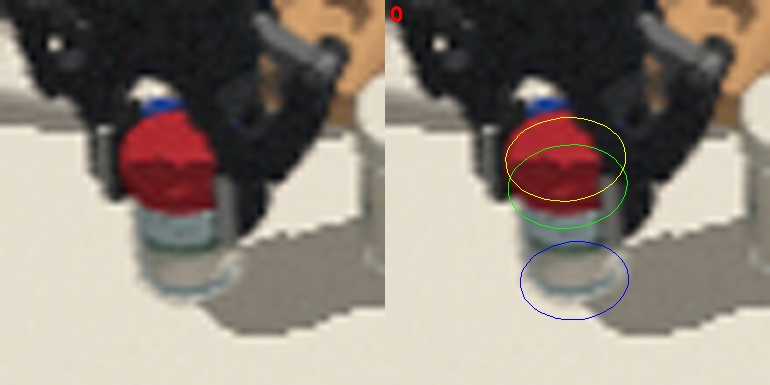

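View pics/c16.png

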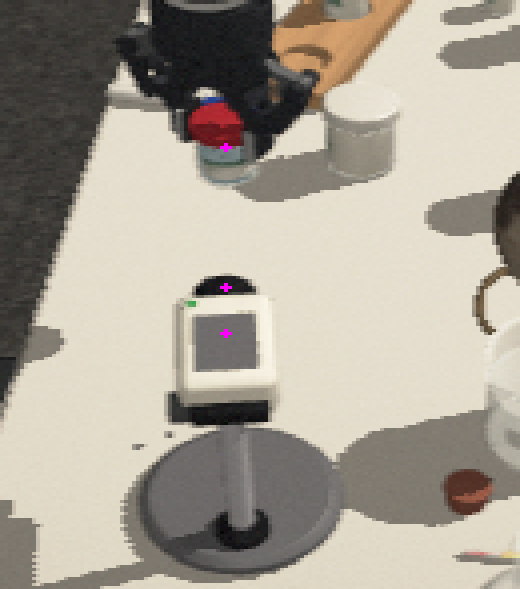

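View pics/t16.png

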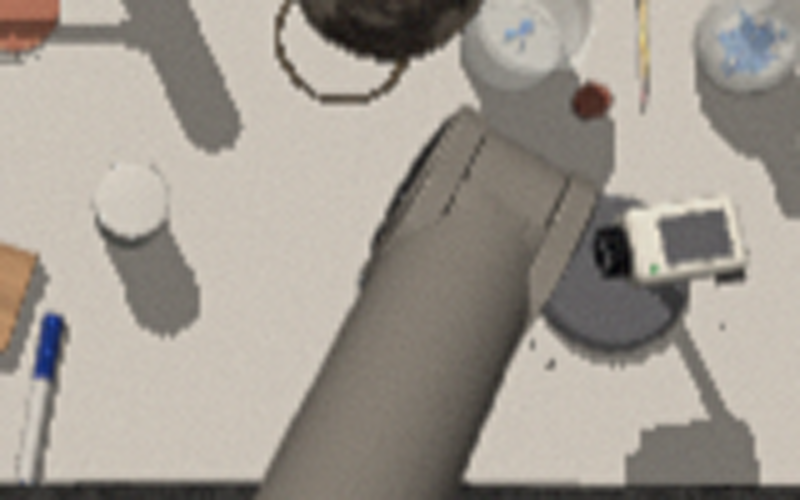

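The label faces the camera side. To check residual lean in the pivot plane, I spin 63° to see it side-on and then spin back.

Call:
send_rows:
  plan:
    - [0,0,0,10.5,0]
    - [0,0,0,10.5,0]
    - [0,0,0,10.5,0]
    - [0,0,0,10.5,0]
    - [0,0,0,10.5,0]
    - [0,0,0,10.5,0]
    - [0,0,0,0,0]

```text
clock: 21.8
tcp_pos: [0.4438, -0.2174, 0.2157]
orientation: [-1.236, 1.167, -1.166]
contact_force: [-0.3, 0.9, -0.5]
grip_width: 0.0432
```

```bash
python3 t.py 0.443 -0.218 0.215; python3 - <<'E'
from ov import *
o=r.get_obs()
M=R.from_rotvec(o['orientation']).as_matrix(); td=M[:2,2]
d=grab('side','side17.png'); i=cv2.cvtColor(d['image'],cv2.COLOR_RGB2BGR)
u=proj(d,o['tcp_pos']).astype(int)
overlay(d,i,(u[0]-20,u[1]-20,u[0]+24,u[1]+24),7,td,(0,8),gripz=.01,out='o17.png')
E
```

```text
21.8 [-0.4753  0.3179  0.9845  2.0548 -0.3297  0.9337 -0.8268] [ 0.4438 -0.2174  0.2157] xaz -86.68740708216716 y [-0.0004 -0.     -1.    ] F [-0.3102  0.9384 -0.4529] [-0.0284 -0.032  -0.044 ] 0.0432194570965978
tool delta cm [ 0.059   0.0678 -0.0863]
```

View pics/o17.png

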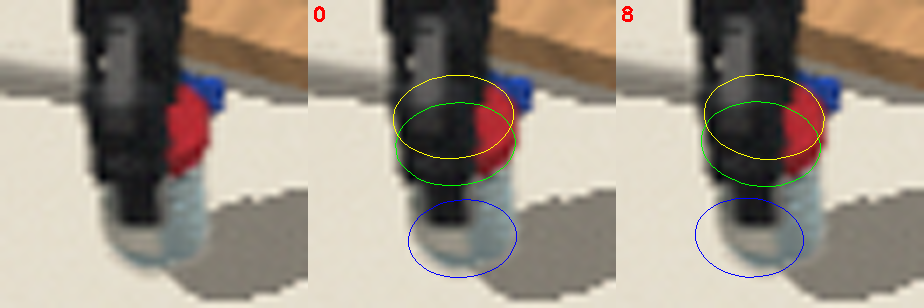

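```bash
python3 - <<'E'
import cv2
i=cv2.imread('pics/side17.png');
print(i.shape)
from h import *
o=r.get_obs();d=r.grab_frame('side');u=proj(d,o['tcp_pos']-[0,0,.02]);print(u)
x,y=u.astype(int)
cv2.imwrite('pics/z17.png',cv2.resize(i[y-12:y+14,x-14:x+16],None,fx=20,fy=20,interpolation=cv2.INTER_NEAREST))
E
```

```text
(384, 512, 3)
[216.03183274 228.33804364]
```

View pics/z17.png

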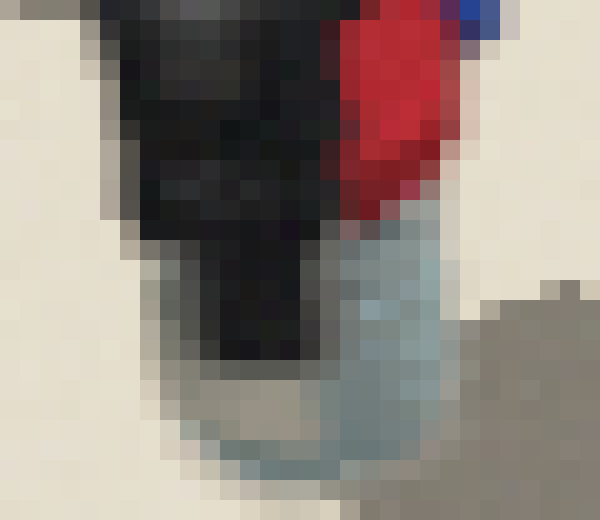

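The side-on view shows the body and cap edges matching the 0° model, within about 2–3°. The label's right edge is at crop x≈315 against the body centre at 300. That puts the label centre at about −81° after spinning back; the target is −82°. Spinning back.

Call:
send_rows:
  plan:
    - [0,0,0,-10.5,0]
    - [0,0,0,-10.5,0]
    - [0,0,0,-10.5,0]
    - [0,0,0,-10.5,0]
    - [0,0,0,-10.5,0]
    - [0,0,0,-10.5,0]
    - [0,0,0,0,0]
    - [0,0,0,0,0]
    - [0,0,0,0,0]
    - [0,0,0,0,0]

```text
clock: 23.15
tcp_pos: [0.4437, -0.218, 0.2158]
orientation: [-1.546, 0.327, -0.327]
contact_force: [0.8, -0.3, -0.9]
grip_width: 0.0432
```

```bash
python3 t.py 0.443 -0.218 0.215; python3 - <<'E'
from ov import *
o=r.get_obs(); print(o['qvel'])
M=R.from_rotvec(o['orientation']).as_matrix(); td=M[:2,2]
d=grab('side','side18.png'); i=cv2.cvtColor(d['image'],cv2.COLOR_RGB2BGR)
u=proj(d,o['tcp_pos']).astype(int)
overlay(d,i,(u[0]-20,u[1]-20,u[0]+24,u[1]+24),7,td,(0,),gripz=.01,out='o18.png')
E
```

```text
23.15 [-0.2749  0.2516  0.7159  2.0457 -0.2075  0.9149  0.1363] [ 0.4437 -0.218   0.2158] xaz -23.87086499540957 y [-0.0001 -0.0001 -1.    ] F [ 0.7798 -0.267  -0.89  ] [-0.0267  0.0604 -0.0271] 0.043211291661185355
tool delta cm [-0.0674  0.0751 -0.03  ]
[ 0.00309245  0.00132261 -0.00194884  0.00029817  0.00047685  0.0006415
  0.00605829]
```

View pics/o18.png

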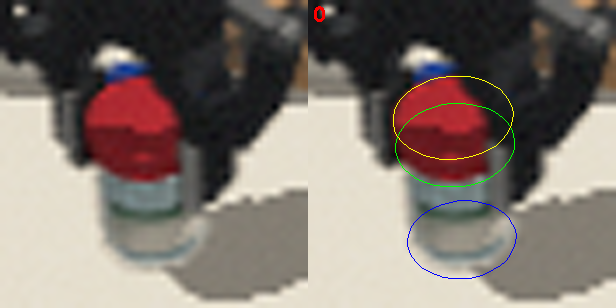

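View pics/side18.png

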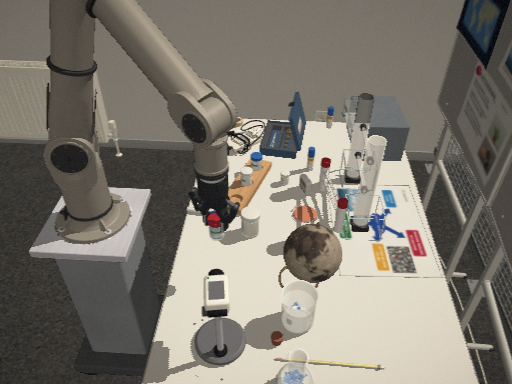

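The jar is upright and still, the label faces the lens, and nothing else has moved. Handing in.

```bash
python3 -c "
from bench import r
print(r.hand_in()); print(r.get_obs()['clock'])"
```

```text
the job is handed in; nothing more can be done
None
the job is handed in; nothing more can be done
```

I handed the job in at about 23 s of the 38 s allowed, with the red-capped jar still held upright at the show point, label towards the lens. The hand-in reports no verdict, so the figures below are my own checks.

- **Tipping:** The tool can only yaw, so I tipped the jar by pivoting it between the pads against its seat rim, to about 44°. I held it in the air, jar middle at about 0.13 m, for over a second.
- **Righting:** I pushed it upright against the stand's far edge, but the first push rose too early and missed. After the second, the jar still leaned about 13° when I lifted it. I squared it by pressing its base on clear table before carrying it to the camera.
- **Position:** The TCP ended within 1 mm of the pose I aimed for, which puts the jar's middle at about (0.444, −0.218, 0.200). The lens position is good to a few mm. The picture shows the jar about 1.5 pixels (about 5 mm) higher or farther than the model, which I did not resolve; the tolerance is 25 mm.
- **Upright:** A side-on view after a 63° test spin matched upright within about 2–3°.
- **Label:** I estimate it points at −81°, against −82° wanted. An earlier coarse reading of the same view gave about −75°, still within the 23° allowed.
- **Surroundings:** By eye, the other jars and bystanders were unmoved in the last side picture. The measured outside force was within sensor noise and the joints were still.

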